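# Hold the hopper's sprung gate half open

## Task

We are about to tip nuts through the filling hopper, but somebody left the tape measure on the gate's guide, where it blocks the knob. Take it off, set it down gently upright on the clear bench beyond the guide's outer end (do not drop it), then draw the sprung gate out by its knob to half of its travel - never anywhere near wide open - and finish while still holding it there against the spring. Leave the nut bin under the chute and the other things on the bench where they are.

Things in the scene. Friction and masses are not known exactly. Their poses are not given: they have to be found in the camera images.
- dispenser: Filling hopper screwed to the bench: round aluminium funnel (160 mm across, rim 248 mm above the bench) on a grey four-legged stand (150 mm square), a chute under it towards the robot, a flat gate guide running out to the robot's right. Origin on the bench under the funnel's axis; own z up, -x the chute side, -y along the guide.
- guide_end (a point): Middle of the guide's outer end, at its top (164 mm above the bench; dispenser y -250 mm; axes as the dispenser's). The guide is 104 mm wide, flat, with a 10 mm slot for the knob's stem. An end stop 60 mm wide, 24 mm high stands on this end, its rubber buffer 10 mm inward. The bench beyond (50 to 120 mm outward along -y, x -100 to -20 mm) is clear.
- gate (a joint): Sprung slide gate: 0 m shut, 0.080 m fully open, half 0.040 m; moves the knob along the dispenser's -y. A coil spring along the guide's rear edge pulls it shut: about 3 N when shut, +1.1 N per 10 mm, 7.4 N at half; let go, it shuts. A pointer below the knob runs along five marks on the guide's front edge (0, 20, 40, 60, 80 mm; shut, half, full are long).
- knob_grip (a point): Point on the axis of the gate's upright round black knob, in the middle of its grip zone (22 mm in diameter, 19 mm below to 13 mm above this point; rounded head 25 mm wide, top 26 mm above it). 196 mm above the bench, 32 mm above the guide's top; with the gate shut at dispenser x 0, y -145 mm; axes as the dispenser's.
- half_mark (a point): The long middle mark on the front edge of the guide's top: where the pointer stands at half travel.
- tape_measure: Pocket tape measure, 36 x 75 x 67 mm (own x, y, z), 0.2 to 0.4 kg, standing upright on the guide's top between the knob and the end stop, its long side along the guide. Origin at the centre of its underside; own z up. Its two big flat sides look along its own +-x, 36 mm apart.
- nut_bin: Small open parts bin with nuts, 120 x 95 x 52 mm (own x, y, z), standing loose on the bench under the mouth of the chute. Origin at the centre of its underside.
- stock_bin: A second parts bin of the same size, loose, behind the hopper at the back of the bench. Origin at the centre of its underside.
- label_roll: White label roll, 84 mm across, 62 mm high, loose, at the back of the bench. Origin at the centre of its underside.
- stamp: Hand stamp with a wooden handle, 28 x 50 x 69 mm, loose, left of the hopper. Origin at the centre of its underside.
- stapler: Stapler, 36 x 134 x 48 mm, loose, left of the nut bin towards the front edge. Origin at the centre of its underside.
- tape_roll: Roll of marking tape, 86 mm across, 24 mm high, lying loose at the right front of the bench. Origin at the centre of its underside.

How it is judged (in metres and radians):
On the way, in this order (a step that is already met when the one before it is completed fails the run):
1. the tape measure stands upright on the bench, let go, clear of the nut bin, with the gate still shut (height (world z) of tape_measure below 0.012 m and angle between tape_measure's own z axis and vertical below 0.15 rad and linear speed of tape_measure below 0.03 m/s and contact force between tape_measure and the fingers below 0.1 N and horizontal distance between tape_measure and nut_bin above 0.12 m and value of joint gate below 0.015 m), for 0.2 s.
2. the gate is held at half travel by the fingers for one second (value of joint gate between 0.034 and 0.046 m and contact force between gate and the fingers above 3 N), for 1 s.
At the end, for the whole second after the job is handed in: The fingers hold the knob, the gate at rest at half travel (34 to 46 of 80 mm), pressed by over 3 N; the tape measure stands upright (0.15 rad) and still on the bench, over 120 mm from the nut bin's centre, not touching the knob; the nut bin within 25 mm of where it stood (all of step 2 and velocity of joint gate between -0.01 and 0.01 m/s and contact force between gate and tape_measure below 0.1 N and height (world z) of tape_measure below 0.012 m and angle between tape_measure's own z axis and vertical below 0.15 rad and linear speed of tape_measure below 0.03 m/s and horizontal distance between tape_measure and nut_bin above 0.12 m and distance of nut_bin from where it was at the start of the episode below 0.025 m); the arm keeps its last pose, push and grip.
It fails at once if the gate is drawn to near wide open (more than 68 of 80 mm) (value of joint gate above 0.068 m).
It fails at once if the tape measure is dropped or falls (linear speed of tape_measure above 0.9 m/s and contact force between tape_measure and the fingers below 0.05 N).
It fails at once if the nut bin is pushed away (more than 25 mm) (distance of nut_bin from where it was at the start of the episode above 0.025 m).
It fails at once if another thing on the bench is pushed (more than 30 mm) (distance of any of stock_bin, label_roll, stamp, stapler, tape_roll from where it was at the start of the episode above 0.03 m).
It also fails if it takes over 56 s, if anything falls off the work surface, if the arm or the gripper's body presses on something with over 40 N, if the wrist force passes 120 N, or if a joint passes its speed limit or range.

## Robot

A 7-joint arm with a two-finger parallel gripper is mounted at the origin on a cart in front of the work surface, level with it; the furniture and walls round the work are solid. World frame = base frame: x ahead of the robot, y to its left, z up, the work surface at z = 0. Lengths are in mm, angles in degrees, forces in N, time in s.
With the tool pointing down it reaches from about 425 to 925 mm from the base axis. Payload 6.8 kg.
Tool frame: the origin (TCP) lies midway between the tips of the shut fingers; the grasp point (between the pads) lies 19 mm behind it (ctrl.hold_point_z is the distance from the TCP to the grasp point, in mm); z points along the fingers, y is the direction in which the jaws open and shut (so a half turn about z gives the same grasp; the last joint's range is limited). The gripper opens to 85 mm and grips with 20 to 120 N. Pads are 22 mm wide; open, the fingers measure 114 mm over their backs; the gripper's body (76 mm by 85 mm) begins 54 mm behind the grasp point. The pads swing forward as they close: fully open they stand 13 mm farther back than shut.
Start: joints at [-75.98, 27.33, 1.283, 89.118, -0.659, 63.558, -4.761], TCP at [233.228, 633.445, 231.308] pointing down, gripper open.
Joint ranges: [-169.35, 169.35], [-19.33, 120.38], [-80.79, 83.38], [13.8, 139.57], [-78.32, 258.32], [9.67, 109.79], [-169.56, 169.56]. Speed limits (degrees/s): [136.94, 136.94, 180, 180, 180, 180, 180].

## Interface

Orientations are given as a 3x3 rotation matrix whose columns are the frame's x, y, z axes.
In Python, from plant import ctrl gives the robot as it stands. The module is installed in compiled form; this text tells all that it offers.
- The arm moves only by the tool step_arm, never from a script. Its argument "commands" is a list that holds one entry, the list of rows, each a list of 5 numbers: the gripper command: -1 is shut, 1 is fully open, values between are in proportion, then the shift along the tool's x, y, z in mm, then the turn about the tool's z in degrees. In form: [[[jaw, x, y, z, twist], ...]]. A call has 1 to 12 rows; each row is the pose to reach, as a shift and turn from the pose measured when the call began, along the tool's axes at that moment; what a row does not reach only later rows make up. A row lasts 1/12 s, in which the tool goes at most 41.7 mm and 7.16 degrees, less where a joint would pass 70% of its speed; a pose out of reach is approached as far as the arm can. A call with a gripper value outside its range is refused whole. The fingers move at their own pace and stop on an object; the grip force is fixed at half the most. Time passes only in rows, so rows that repeat a pose let the fingers close. It gives the time, the measured TCP pose, the force and the opening at its end, in the units of the state.
- ctrl.sense(): the state, without advancing time (a new reading comes with each control period).
- ctrl.read_camera(name): name is "side" or "top" or "wrist"; returns the picture (400x640x3 uint8, blue, green, red); there is no depth.
- ctrl.camera_params(name): a dict with "fx", "fy", "cx", "cy" (pixels), "extrinsics" (4x4, takes a point from camera to world coordinates); the wrist camera has in their place "mount" (4x4, takes a point from camera to tool coordinates, whose origin is the TCP and whose axes are the flange's). Camera axes: x right, y up, looking along -z (the intrinsics and any distortion apply to the point x, -y, -z); pixel columns grow to the right and rows downward; lengths in mm; the calibration is good to about 2 mm. A picture is of the moment at which its call begins: read the wrist's pose just before it. camera_params takes no time and is no camera call.
- ctrl.finish_job(): hands the job in, once; it reports no verdict.
The state is a dict: "time_s": time; "q": joint angles; "dq": joint speeds; "effort": joint torques, N m; "eef_pos": TCP position; "ee_rot": TCP orientation; "wrist_force": force on the tool from outside, world axes, zero at the start; "wrist_torque": the same for the moment, N m; "opening": finger opening in mm.
Only numpy, scipy, OpenCV 4.12 (cv2) and the standard library are available. Lean on these libraries where they do the work, as an engineer would, in place of code of your own. Each camera call takes 0.05 s, during which the arm holds its last target. There are 200 camera calls.

## Working session

There is one attempt and no reset: what is moved stays moved. The work goes in short steps, Python scripts to look and compute and a tool call to move; the robot and the scene stay as the last step left them, time stands still between calls to the robot, and variables do not carry over. Pictures are saved under pics/ and viewed, on a budget of 10 in all, crops included, one or two more only if the job needs it, and the job is handed in when it is done.

Besides the shell and the picture viewer there is one more tool, called after "Emit:" as name([rows], argument=value, ...), one row to a line, values as JSON. step_arm: Moves the arm, as the interface text tells. Its arguments: {"type":"object","properties":{"commands":{"type":"array","items":{"type":"array","items":{"type":"array","items":{"type":"number"}}}}},"required":["commands"]}

```bash
mkdir -p pics; python3 - <<'E'
from plant import ctrl
import cv2,numpy as np
s=ctrl.sense();print(s)
print(ctrl.hold_point_z)
for n in("side","top","wrist"):
    p=ctrl.camera_params(n);print(n,p)
    cv2.imwrite(f"pics/{n}0.png",ctrl.read_camera(n))
E
```

```text
{'time_s': 0.0, 'q': array([-75.97960817,  27.37766275,   1.27768364,  89.17916656,
        -0.65926164,  63.55946809,  -4.76265896]), 'dq': array([-0.0196772 , -0.00768304, -0.05666932, -0.11768662,  0.04739259,
        0.05606098,  0.03032583]), 'effort': array([-1.10190049e-03, -5.96434808e+01,  1.60742797e+00, -2.81206638e+01,
        1.24648085e-02,  9.30065929e-03, -2.45097971e-05]), 'eef_pos': array([233.01063034, 632.85360372, 230.29680631]), 'ee_rot': array([[-9.38418630e-01,  3.45499897e-01, -5.44181867e-04],
       [ 3.45500305e-01,  9.38416867e-01, -1.82287381e-03],
       [-1.19133271e-04, -1.89863375e-03, -9.99998190e-01]]), 'wrist_force': array([ 0.45105945,  0.42578466, -0.83497501]), 'wrist_torque': array([ 0.00870443, -0.01618727,  0.03422821]), 'opening': 85.47338093327444}
18.700000000000003
side {'fx': 501.5059374986425, 'fy': 501.5059374986425, 'cx': 315.9082780239384, 'cy': 193.74440317829388, 'extrinsics': array([[-9.40331034e-01,  1.38713956e-01, -3.10702406e-01,
         4.02626610e+01],
       [-3.40260977e-01, -3.83665543e-01,  8.58500564e-01,
         1.2
[... 410 characters left out ...]
49e-01, -6.15923739e-03,  1.49982607e-02,
        -7.98544225e+01],
       [ 1.47407562e-02,  3.99169155e-02,  9.99094265e-01,
         1.29940192e+03],
       [ 0.00000000e+00,  0.00000000e+00,  0.00000000e+00,
         1.00000000e+00]])}
wrist {'fx': 298.90357670088036, 'fy': 298.90357670088036, 'cx': 322.0205369751408, 'cy': 198.73745486091858, 'mount': array([[ 2.45297355e-04,  9.63994479e-01,  2.65922138e-01,
         6.68836161e+01],
       [ 9.99999962e-01, -2.02937646e-04, -1.86771119e-04,
        -7.31398684e-01],
       [-1.26080715e-04,  2.65922174e-01, -9.63994492e-01,
        -1.41732228e+02],
       [ 0.00000000e+00,  0.00000000e+00,  0.00000000e+00,
         1.00000000e+00]])}
```

View pics/top0.png

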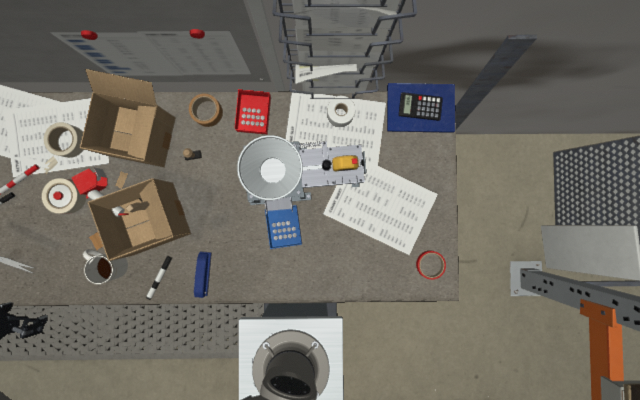

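View pics/side0.png

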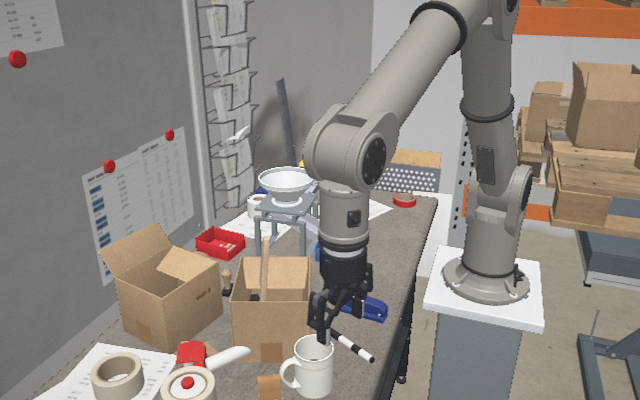

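The top view shows the funnel at about (270,167), with the guide running right to about x=365. The knob is near (326,165), the yellow tape measure near (345,162) and the nut bin near (284,228). I'll enlarge the guide area.

```bash
cat > h.py <<'E'
from plant import ctrl
import cv2,numpy as np
def ray(name,px,z,T=None):
    p=ctrl.camera_params(name)
    T=p["extrinsics"] if T is None else T
    d=T[:3,:3]@np.array([(px[0]-p["cx"])/p["fx"],-(px[1]-p["cy"])/p["fy"],-1])
    return T[:3,3]+d*(z-T[2,3])/d[2]
def wristT():
    s=ctrl.sense();T=np.eye(4);T[:3,:3]=s["ee_rot"];T[:3,3]=s["eef_pos"]
    return T@ctrl.camera_params("wrist")["mount"]
def proj(name,P,T=None):
    p=ctrl.camera_params(name)
    T=p["extrinsics"] if T is None else T
    c=np.linalg.inv(T)@np.append(P,1)
    return p["cx"]+p["fx"]*c[0]/-c[2], p["cy"]-p["fy"]*c[1]/-c[2]
E
python3 - <<'E'
from h import *
im=cv2.imread("pics/top0.png")[125:275,230:450]
im=cv2.resize(im,None,fx=3.6,fy=3.6,interpolation=cv2.INTER_CUBIC)
cv2.imwrite("pics/topc.png",im)
E
```

```text
(no output)
```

View pics/topc.png

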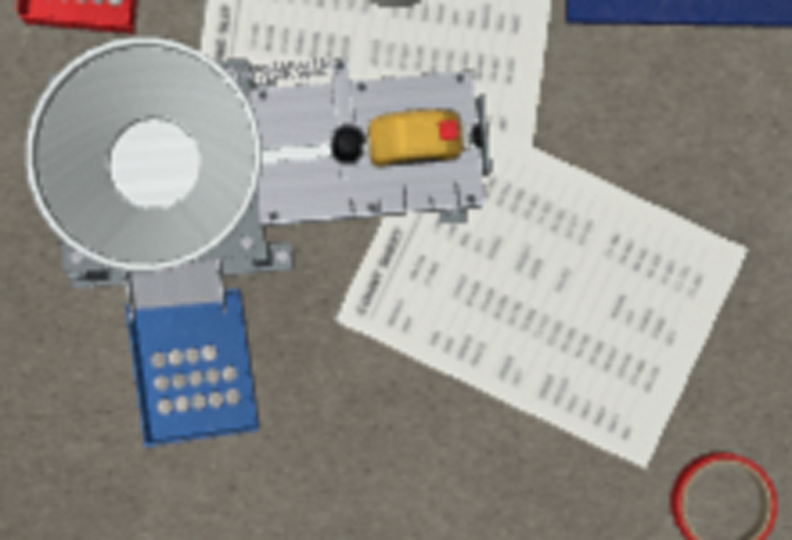

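The crop shows the funnel rim centre at (144,153), the knob top at (347,144), the tape's top corners around (370,118), (462,110), (462,157), (374,166), and the guide's outer end running from (477,75) to (487,207).

```bash
python3 - <<'E'
from h import *
f=lambda c,z: ray("top",(230+(c[0]+.5)/3.6-.5,125+(c[1]+.5)/3.6-.5),z).round(1)
for n,c,z in [("funnel",(144,153),248),("knob",(347,144),222),("t1",(370,118),231),("t2",(462,110),231),("t3",(462,157),231),("t4",(374,166),231),("g1",(477,75),164),("g2",(487,207),164),("bin1",(130,312),52),("bin2",(238,295),52),("bin3",(258,428),52),("bin4",(147,443),52),("halfmark",(406,192),164)]:
    print(n,f(c,z))
E
```

```text
funnel [591.1  36.5 248. ]
knob [ 599.7 -106.   222. ]
t1 [ 617.2 -122.3  231. ]
t2 [ 622.6 -188.   231. ]
t3 [ 589.  -187.7  231. ]
t4 [ 582.9 -124.9  231. ]
g1 [ 658.5 -206.5  164. ]
g2 [ 558.2 -213.   164. ]
bin1 [481.3  70.   52. ]
bin2 [494.7 -19.2  52. ]
bin3 [385.1 -35.2  52. ]
bin4 [373.5  56.1  52. ]
halfmark [ 569.9 -151.8  164. ]
```

```bash
cat >> h.py <<'E'
def plan(P,yaw=5.0):
    """shift in tool axes and twist to reach TCP P with tool y along (cos yaw, sin yaw)"""
    s=ctrl.sense();R=s["ee_rot"];a=np.radians(yaw)
    y=np.array([np.cos(a),np.sin(a),0])@R
    tw=np.degrees(np.arctan2(-y[0],y[1]))
    print("t",round(s["time_s"],2),"tcp",s["eef_pos"].round(1),"shift",(R.T@(np.array(P)-s["eef_pos"])).round(1),"twist",tw.round(1),"tilt",np.degrees(np.arccos(-R[2,2])).round(2),"F",s["wrist_force"].round(1),"open",round(s["opening"],1),"q",s["q"].round(0))
E
python3 -c "
from h import *
plan((603,-156,400))"
```

```text
t 0.15 tcp [233.1 633.  230.6] shift [-619.8 -612.8 -168.5] twist 64.8 tilt 0.08 F [ 0.1 -0.8 -0.5] open 85.4 q [-76.  27.   1.  89.  -1.  64.  -5.]
```

Emit:
step_arm([
  [[0.5,0,0,-42,0],[0.5,0,0,-84,0],[0.5,0,0,-126,0],[0.5,0,0,-168,0],[0.5,-29,-29,-168,3],[0.5,-58,-58,-168,6],[0.5,-87,-87,-168,9],[0.5,-116,-115,-168,12],[0.5,-145,-144,-168,15],[0.5,-174,-172,-168,18],[0.5,-203,-201,-168,21],[0.5,-232,-230,-168,24]],
])

```text
time_s: 1.15
eef_pos: [371.7, 335.1, 398.7]
ee_rot: [[-0.715, 0.699, -0.001], [0.699, 0.715, -0.001], [-0.0, -0.001, -1.0]]
wrist_force: [1.1, -0.0, 0.3]
opening: 64.0
```

```bash
python3 -c "
from h import *
plan((603,-156,400))"
```

```text
t 1.15 tcp [371.7 335.1 398.7] shift [-508.7 -189.4   -0.8] twist 40.6 tilt 0.09 F [ 1.1 -0.   0.3] open 64.0 q [-61.   3.  13.  99.  -1.  78.  -3.]
```

Emit:
step_arm([
  [[0.5,-38,-14,0,3],[0.5,-76,-28,0,6],[0.5,-114,-42,0,9],[0.5,-152,-56,0,12],[0.5,-190,-70,0,15],[0.5,-228,-85,0,18],[0.5,-266,-99,0,21],[0.5,-304,-113,0,24],[0.5,-342,-127,0,27],[0.5,-380,-141,0,30],[0.5,-418,-155,0,33],[0.5,-450,-168,0,36]],
])

```text
time_s: 2.15
eef_pos: [576.5, -102.3, 399.1]
ee_rot: [[-0.164, 0.986, -0.0], [0.986, 0.164, -0.002], [-0.002, -0.001, -1.0]]
wrist_force: [0.2, 0.3, -0.6]
opening: 63.8
```

```bash
python3 -c "
from h import *
plan((603,-156,360))"
```

```text
t 2.15 tcp [ 576.5 -102.3  399.1] shift [-57.3  17.3  39.2] twist 4.4 tilt 0.11 F [ 0.2  0.3 -0.6] open 63.8 q [-28.  14.  40.  90.  -9.  79.  23.]
```

Emit:
step_arm([
  [[0.5,-29,9,20,2],[0.5,-57,17,39,4.4],[0.5,-57,17,39,4.4],[0.5,-57,17,39,4.4],[0.5,-57,17,39,4.4]],
])

```text
time_s: 2.57
eef_pos: [602.6, -155.1, 360.1]
ee_rot: [[-0.089, 0.996, -0.001], [0.996, 0.089, -0.001], [-0.001, -0.001, -1.0]]
wrist_force: [-0.4, 0.6, 0.4]
opening: 63.8
```

```bash
python3 -c "
from h import *
plan((603,-156,360))
T=wristT();np.save('T1.npy',T);im=ctrl.read_camera('wrist');cv2.imwrite('pics/w1.png',im)
print(proj('wrist',(603,-156,231),T))
u,v=map(int,proj('wrist',(603,-130,200),T))
x0,y0=max(u-160,0),max(v-110,0);print(x0,y0)
cv2.imwrite('pics/w1c.png',cv2.resize(im[y0:y0+220,x0:x0+320],None,fx=2.5,fy=2.5,interpolation=cv2.INTER_CUBIC))"
```

```text
t 2.57 tcp [ 602.6 -155.1  360.1] shift [-0.9  0.3  0.2] twist 0.1 tilt 0.1 F [-0.4  0.6  0.4] open 63.8 q [-22.  20.  41.  89. -14.  76.  26.]
(np.float64(322.39801782515684), np.float64(190.9765256458869))
164 48
```

View pics/w1c.png

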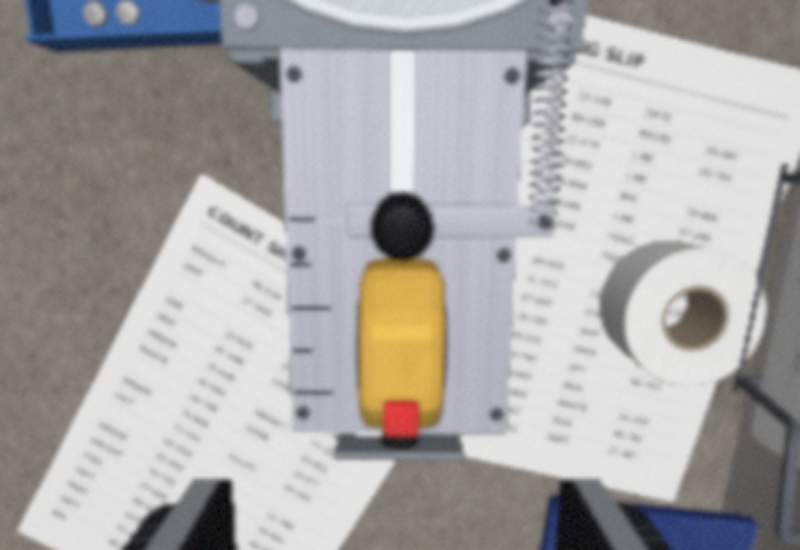

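The wrist crop shows the knob top at (402,225) and the tape measure at columns 360–445, rows 262–440, with its red button at the outer end. The buffer is just beyond it, and the guide is lined up with the image, so the tool yaw is about right.

```bash
python3 -c "
from h import *
T=np.load('T1.npy')
f=lambda c,z: ray('wrist',(164+(c[0]+.5)/2.5-.5,48+(c[1]+.5)/2.5-.5),z,T).round(1)
for n,c,z in [('knob',(402,224),222),('tin',(402,262),225),('tL',(361,340),228),('tR',(446,340),228),('tLb',(361,300),228),('tout',(402,430),225),('half',(312,308),164),('shut',(303,219),164),('full',(312,392),164),('gendL',(294,433),164),('gendR',(508,433),164)]: print(n,f(c,z))
"
```

```text
knob [ 600.6 -107.4  222. ]
tin [ 601.8 -120.9  225. ]
tL [ 589.1 -150.9  228. ]
tR [ 620.8 -148.1  228. ]
tLb [ 587.9 -135.9  228. ]
tout [ 607.8 -186.2  225. ]
half [ 563.9 -152.5  164. ]
shut [ 557.5 -113.   164. ]
full [ 566.2 -192.5  164. ]
gendL [ 558.9 -213.7  164. ]
gendR [ 660.9 -204.6  164. ]
```

```bash
python3 -c "
from h import *
plan((605,-157,178))"
```

```text
t 2.62 tcp [ 602.9 -154.6  360.7] shift [ -2.4   1.9 182.7] twist 0.2 tilt 0.07 F [-0.7  0.8  0.1] open 64.0 q [-22.  20.  41.  89. -14.  76.  26.]
```

Emit:
step_arm([
  [[0.5,-2,2,35,0],[0.5,-2,2,70,0],[0.5,-2,2,105,0],[0.5,-2,2,135,0],[0.5,-2,2,160,0],[0.5,-2,2,175,0],[0.5,-2,2,182,0],[0.5,-2,2,182,0],[0.5,-2,2,182,0]],
])

```text
time_s: 3.37
eef_pos: [605.9, -155.9, 180.0]
ee_rot: [[-0.091, 0.996, 0.002], [0.996, 0.091, -0.001], [-0.001, 0.002, -1.0]]
wrist_force: [0.7, 0.3, 0.1]
opening: 64.2
```

```bash
python3 -c "
from h import *
plan((605,-157,178))
T=wristT();np.save('T2.npy',T);im=ctrl.read_camera('wrist');cv2.imwrite('pics/w2.png',im)
"
```

```text
t 3.37 tcp [ 605.9 -155.9  180. ] shift [-1. -1.  2.] twist 0.2 tilt 0.12 F [0.7 0.3 0.1] open 64.2 q [-18.  29.  37. 101. -21.  56.  32.]
```

View pics/w2.png

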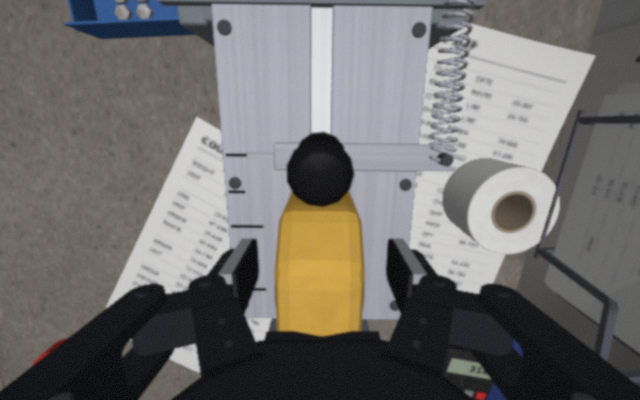

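The tape measure sits centred between the pads (pads at about x=250 and 393, tape 277–362), with the knob at (320,170). I'll close on it.

Emit:
step_arm([
  [[0.1,0,0,1,0],[-0.2,0,0,1,0],[-0.5,0,0,1,0],[-1,0,0,1,0],[-1,0,0,1,0],[-1,0,0,1,0],[-1,0,0,1,0],[-1,0,0,1,0]],
])

```text
time_s: 4.08
eef_pos: [606.9, -156.4, 180.9]
ee_rot: [[-0.091, 0.996, 0.005], [0.996, 0.091, -0.001], [-0.001, 0.005, -1.0]]
wrist_force: [-0.7, -0.1, 5.6]
opening: 33.3
```

```bash
python3 -c "
from h import *
plan((605,-157,178))"
```

```text
t 4.08 tcp [ 606.9 -156.4  180.9] shift [-0.4 -1.9  2.9] twist 0.2 tilt 0.28 F [-0.7 -0.1  5.6] open 33.3 q [-18.  29.  37. 101. -21.  56.  32.]
```

Emit:
step_arm([
  [[-1,0,0,-3,0],[-1,0,0,-8,0],[-1,0,0,-16,0],[-1,0,0,-28,0],[-1,0,0,-42,0],[-1,0,0,-56,0],[-1,0,0,-66,0],[-1,0,0,-72,0],[-1,0,0,-72,0],[-1,0,0,-72,0]],
])

```text
time_s: 4.92
eef_pos: [606.5, -156.2, 252.9]
ee_rot: [[-0.091, 0.996, 0.005], [0.996, 0.091, -0.001], [-0.001, 0.005, -1.0]]
wrist_force: [0.5, 0.1, -3.6]
opening: 33.2
```

```bash
python3 -c "
from h import *
plan((548,-315,250))"
```

```text
t 4.92 tcp [ 606.5 -156.2  252.9] shift [-152.8  -72.7    2.8] twist 0.2 tilt 0.29 F [ 0.5  0.1 -3.6] open 33.2 q [-20.  25.  39.  97. -17.  64.  30.]
```

Emit:
step_arm([
  [[-1,-8,-4,0,0],[-1,-24,-12,0,0],[-1,-46,-22,0,0],[-1,-70,-33,0,0],[-1,-94,-45,0,0],[-1,-118,-56,0,0],[-1,-138,-66,0,0],[-1,-150,-71,0,0],[-1,-153,-73,0,0],[-1,-153,-73,0,0],[-1,-153,-73,0,0]],
])

```text
time_s: 5.83
eef_pos: [548.3, -313.8, 252.3]
ee_rot: [[-0.092, 0.996, 0.005], [0.996, 0.092, 0.0], [-0.0, 0.005, -1.0]]
wrist_force: [-0.1, -0.5, -2.8]
opening: 33.5
```

```bash
python3 -c "
from h import *
plan((548,-315,40))
im=ctrl.read_camera('top')
cv2.imwrite('pics/top2.png',cv2.resize(im[120:280,300:500],None,fx=3.6,fy=3.6,interpolation=cv2.INTER_CUBIC))
T=wristT();cv2.imwrite('pics/w3.png',ctrl.read_camera('wrist'))"
```

```text
t 5.83 tcp [ 548.3 -313.8  252.3] shift [ -1.1  -1.4 212.3] twist 0.3 tilt 0.27 F [-0.1 -0.5 -2.8] open 33.5 q [ -5.  26.  40.  96. -18.  64.  46.]
```

View pics/w3.png

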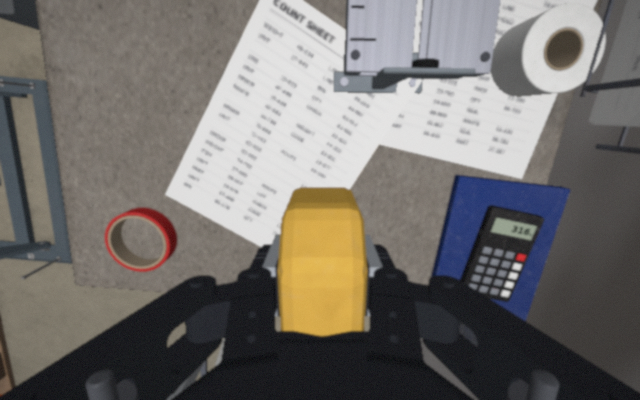

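The tape is held upright and square, the landing area is clear, and the guide end is well above it in the image. I'll go about 14 mm further out for camera clearance and then lower it.

Emit:
step_arm([
  [[-1,-7,-2,15,0],[-1,-14,-3,45,0],[-1,-14,-3,80,0],[-1,-14,-3,115,0],[-1,-14,-3,150,0],[-1,-14,-3,180,0],[-1,-14,-3,203,0],[-1,-14,-3,217,0],[-1,-14,-3,225,0],[-1,-14,-3,227,0],[-1,-14,-3,227,0],[-1,-14,-3,227,0]],
])

```text
time_s: 6.93
eef_pos: [549.3, -327.9, 26.9]
ee_rot: [[-0.094, 0.996, 0.007], [0.996, 0.094, -0.001], [-0.001, 0.007, -1.0]]
wrist_force: [-0.5, -0.8, -2.1]
opening: 33.3
```

```bash
python3 -c "
from h import *
plan((545,-328,17))"
```

```text
t 6.93 tcp [ 549.3 -327.9   26.9] shift [ 0.3 -4.4  9.8] twist 0.4 tilt 0.41 F [-0.5 -0.8 -2.1] open 33.3 q [  4.  42.  30. 104. -30.  42.  56.]
```

Emit:
step_arm([
  [[-1,0,0,2,0],[-1,0,0,4,0],[-1,0,0,6,0],[-1,0,0,7,0],[-1,0,0,8,0],[-1,0,0,8.5,0],[-1,0,0,8.5,0],[-1,0,0,8.5,0]],
])

```text
time_s: 7.6
eef_pos: [549.3, -327.9, 18.3]
ee_rot: [[-0.094, 0.996, 0.007], [0.996, 0.094, -0.001], [-0.001, 0.007, -1.0]]
wrist_force: [0.5, 0.2, -2.3]
opening: 33.7
```

Emit:
step_arm([
  [[-1,0,0,0.5,0],[-1,0,0,1,0],[-1,0,0,1.5,0],[-1,0,0,2,0],[-1,0,0,2,0],[-1,0,0,2,0]],
])

```text
time_s: 8.1
eef_pos: [549.4, -328.0, 16.9]
ee_rot: [[-0.094, 0.996, 0.007], [0.996, 0.094, -0.0], [-0.001, 0.007, -1.0]]
wrist_force: [-2.0, 1.4, 5.9]
opening: 33.5
```

The wrist force rose from -2.3 to +5.9 N, so the tape is on the bench. I'll release it gradually.

Emit:
step_arm([
  [[-0.15,0,0,0,0],[-0.05,0,0,0,0],[0.1,0,0,0,0],[0.3,0,0,0,0],[0.5,0,0,0,0],[0.6,0,0,0,0],[0.6,0,0,0,0],[0.6,0,0,0,0]],
])

```text
time_s: 8.77
eef_pos: [549.4, -327.9, 16.9]
ee_rot: [[-0.094, 0.996, 0.007], [0.996, 0.094, -0.0], [-0.001, 0.007, -1.0]]
wrist_force: [-0.3, -0.2, -0.8]
opening: 68.3
```

```bash
python3 -c "
from h import *
plan((549,-328,280))"
```

```text
t 8.77 tcp [ 549.4 -327.9   16.9] shift [  -0.3    1.5 -263.1] twist 0.4 tilt 0.42 F [-0.3 -0.2 -0.8] open 68.3 q [  4.  42.  30. 104. -31.  41.  56.]
```

Now I'll rise straight up, slowly at first, and look at the result.

Emit:
step_arm([
  [[0.6,0,0,-6,0],[0.6,0,0,-20,0],[0.6,0,0,-45,0],[0.6,0,0,-75,0],[0.6,0,0,-110,0],[0.6,0,0,-145,0],[0.6,0,0,-180,0],[0.6,0,0,-215,0],[0.6,0,0,-245,0],[0.6,0,0,-263,0],[0.6,0,0,-263,0],[0.6,0,0,-263,0]],
])

```text
time_s: 9.77
eef_pos: [547.7, -328.3, 282.1]
ee_rot: [[-0.094, 0.996, 0.011], [0.996, 0.094, -0.001], [-0.002, 0.01, -1.0]]
wrist_force: [-0.2, -0.6, -0.1]
opening: 68.6
```

```bash
python3 -c "
from h import *
plan((601.5,-106,280))
cv2.imwrite('pics/w4.png',ctrl.read_camera('wrist'))"
```

```text
t 9.77 tcp [ 547.7 -328.3  282.1] shift [216.3  74.4   2.3] twist 0.4 tilt 0.61 F [-0.2 -0.6 -0.1] open 68.6 q [ -4.  25.  41.  94. -18.  67.  47.]
```

View pics/w4.png

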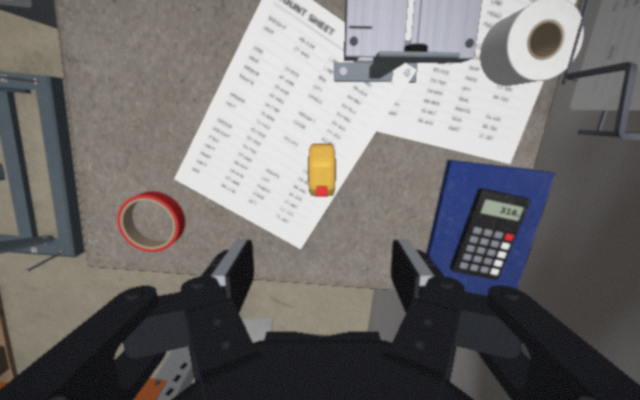

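The tape stands upright at (321,170), released and clear of everything. Next is the knob, approached from above.

Emit:
step_arm([
  [[0.5,12,4,0,0],[0.5,40,14,0,0],[0.5,72,25,0,0],[0.5,104,36,0,0],[0.5,136,47,0,0],[0.5,168,58,0,0],[0.5,195,67,0,0],[0.5,210,73,0,0],[0.5,215,75,0,0],[0.5,215,75,0,0],[0.5,215,75,0,0]],
])

```text
time_s: 10.73
eef_pos: [600.9, -107.4, 280.3]
ee_rot: [[-0.093, 0.996, 0.007], [0.996, 0.093, -0.001], [-0.002, 0.007, -1.0]]
wrist_force: [-0.4, -0.5, -0.5]
opening: 64.2
```

```bash
python3 -c "
from h import *
plan((602,-107,175))
T=wristT();im=ctrl.read_camera('wrist');np.save('T5.npy',T)
print(proj('wrist',(602,-107,222),T))
cv2.imwrite('pics/w5.png',im)"
```

```text
t 10.73 tcp [ 600.9 -107.4  280.3] shift [  0.5   0.4 105.3] twist 0.3 tilt 0.39 F [-0.4 -0.5 -0.5] open 64.2 q [-25.  22.  40.  97. -15.  66.  24.]
(np.float64(323.0174466496316), np.float64(213.64249897044112))
```

View pics/w5.png

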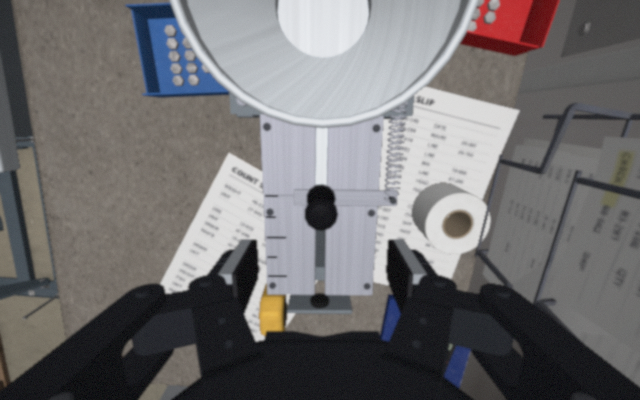

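The knob head is at (321,214) against a predicted (323,214), so the alignment is within about 1 mm. Descending now.

Emit:
step_arm([
  [[0.5,0,0,15,0],[0.5,0,0,40,0],[0.5,0,0,65,0],[0.5,0,0,85,0],[0.5,0,0,98,0],[0.5,0,0,104,0],[0.5,0,0,105,0],[0.5,0,0,105,0],[0.5,0,0,105,0]],
])

```text
time_s: 11.53
eef_pos: [602.4, -109.1, 176.8]
ee_rot: [[-0.091, 0.996, 0.009], [0.996, 0.091, -0.002], [-0.002, 0.009, -1.0]]
wrist_force: [-0.6, 0.4, 0.1]
opening: 64.3
```

```bash
python3 -c "
from h import *
plan((601.5,-107,175))
T=wristT();im=ctrl.read_camera('wrist');np.save('T6.npy',T)
print(proj('wrist',(602,-107,222),T))
cv2.imwrite('pics/w6.png',im)"
```

```text
t 11.53 tcp [ 602.4 -109.1  176.8] shift [ 2.2 -0.7  1.8] twist 0.2 tilt 0.53 F [-0.6  0.4  0.1] open 64.3 q [-22.  28.  36. 103. -20.  55.  28.]
(np.float64(322.9963049613419), np.float64(297.4323592831556))
```

View pics/w6.png

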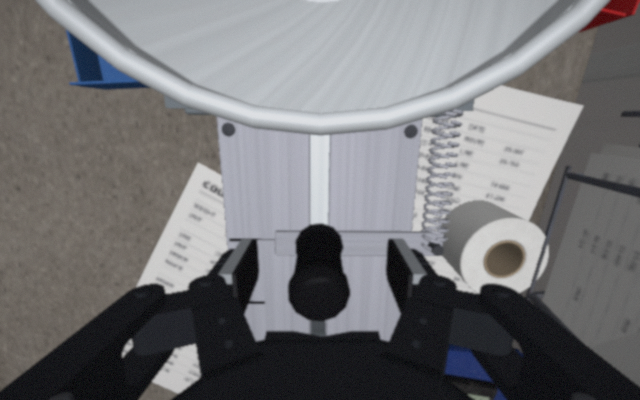

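The knob is centred between the pads, with its head at (319,291) against a predicted row of 297, so it is about 3 mm further towards +x in the tool frame. I'll shift by that and close.

Emit:
step_arm([
  [[0.5,3,-1,0,0],[0.2,3,-1,1,0],[-0.1,3,-1,1,0],[-0.4,3,-1,1,0],[-1,3,-1,1,0],[-1,3,-1,1,0],[-1,3,-1,1,0],[-1,3,-1,1,0],[-1,3,-1,1,0],[-1,3,-1,1,0]],
])

```text
time_s: 12.42
eef_pos: [600.6, -105.9, 176.2]
ee_rot: [[-0.091, 0.996, 0.008], [0.996, 0.091, -0.001], [-0.001, 0.008, -1.0]]
wrist_force: [-3.8, 2.0, 6.1]
opening: 21.5
```

```bash
python3 -c "
from h import *
plan((601.5,-107,175))"
```

```text
t 12.42 tcp [ 600.6 -105.9  176.2] shift [-1.1  0.8  1.2] twist 0.2 tilt 0.47 F [-3.8  2.   6.1] open 21.5 q [-23.  28.  36. 104. -20.  54.  27.]
```

Emit:
step_arm([
  [[-1,-2,0,0,0],[-1,-5,0,0,0],[-1,-9,0,0,0],[-1,-13,0,0,0],[-1,-17,0,0,0],[-1,-20,0,0,0],[-1,-20,0,0,0],[-1,-20,0,0,0]],
])

```text
time_s: 13.08
eef_pos: [602.1, -125.3, 176.1]
ee_rot: [[-0.092, 0.996, 0.007], [0.996, 0.092, 0.0], [-0.0, 0.007, -1.0]]
wrist_force: [-3.8, 4.2, 4.2]
opening: 21.5
```

```bash
python3 -c "
from h import *
plan((600.6+.085*40,-105.9-39.8,176))"
```

```text
t 13.08 tcp [ 602.1 -125.3  176.1] shift [-20.5   0.    0.1] twist 0.3 tilt 0.41 F [-3.8  4.2  4.2] open 21.5 q [-21.  28.  36. 103. -20.  55.  29.]
```

Emit:
step_arm([
  [[-1,-3,0,0,0],[-1,-7,0,0,0],[-1,-11,0,0,0],[-1,-15,0,0,0],[-1,-18,0,0,0],[-1,-20.5,0,0,0],[-1,-20.5,0,0,0],[-1,-20.5,0,0,0],[-1,-20.5,0,0,0]],
])

```text
time_s: 13.83
eef_pos: [603.6, -144.2, 176.2]
ee_rot: [[-0.093, 0.996, 0.006], [0.996, 0.093, 0.003], [0.002, 0.006, -1.0]]
wrist_force: [-4.7, 7.0, 6.3]
opening: 21.5
```

```bash
python3 -c "
from h import *
plan((600.6+.085*40,-105.9-39.8,176))
im=ctrl.read_camera('wrist')
a=cv2.resize(im[180:330,200:450],None,fx=3.2,fy=3.2,interpolation=cv2.INTER_CUBIC)
cv2.imwrite('pics/w7.png',a)
cv2.imwrite('pics/top7.png',ctrl.read_camera('top'))"
```

```text
t 13.83 tcp [ 603.6 -144.2  176.2] shift [-1.5  0.2  0.2] twist 0.3 tilt 0.37 F [-4.7  7.   6.3] open 21.5 q [-19.  29.  36. 102. -21.  55.  31.]
```

View pics/w7.png

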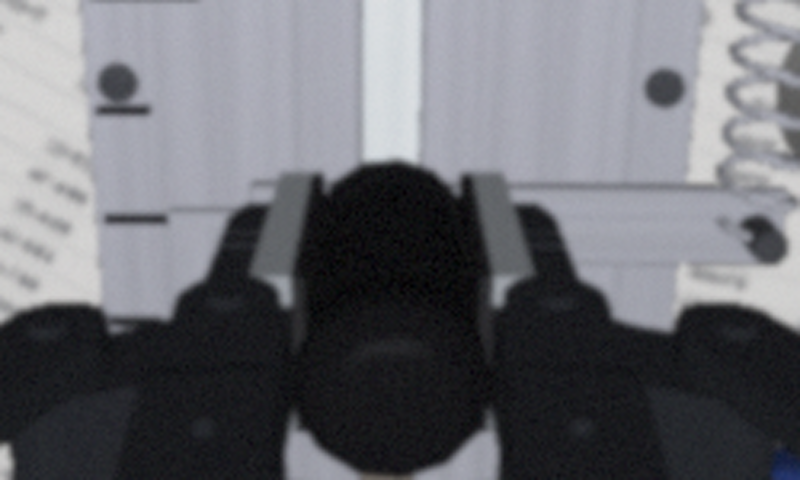

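The crop shows the marks at rows 0 (shut), 108 (20 mm), 218 (40 mm, long) and 322 (60 mm). The pointer line is at about row 208, so the gate is at about 38 mm, which agrees with the 38.3 mm of TCP travel. I'll trim by 2 mm.

Emit:
step_arm([
  [[-1,-1,0,0,0],[-1,-2,0,0,0],[-1,-2,0,0,0],[-1,-2,0,0,0],[-1,-2,0,0,0],[-1,-2,0,0,0],[-1,-2,0,0,0],[-1,-2,0,0,0],[-1,-2,0,0,0],[-1,-2,0,0,0],[-1,-2,0,0,0],[-1,-2,0,0,0]],
])

```text
time_s: 14.93
eef_pos: [603.6, -144.4, 176.2]
ee_rot: [[-0.094, 0.996, 0.005], [0.996, 0.094, 0.005], [0.005, 0.005, -1.0]]
wrist_force: [-3.9, 7.3, 7.7]
opening: 21.7
```

```bash
python3 -c "
from h import *
for i in range(6): s=ctrl.sense();im=ctrl.read_camera('wrist')
plan((600.6+.085*40,-105.9-39.8,176))
b=ctrl.read_camera('top')
a=cv2.resize(im[180:330,200:450],(400,240))
t=cv2.resize(b[130:260,240:456],(800,480),interpolation=cv2.INTER_CUBIC)
t[:240,400:]=a[:,:]
cv2.imwrite('pics/f8.png',t)"
```

```text
t 15.23 tcp [ 603.6 -144.4  176.2] shift [-1.3  0.3  0.1] twist 0.4 tilt 0.41 F [-3.9  7.1  6.3] open 21.4 q [-18.  29.  36. 102. -21.  56.  32.]
```

View pics/f8.png

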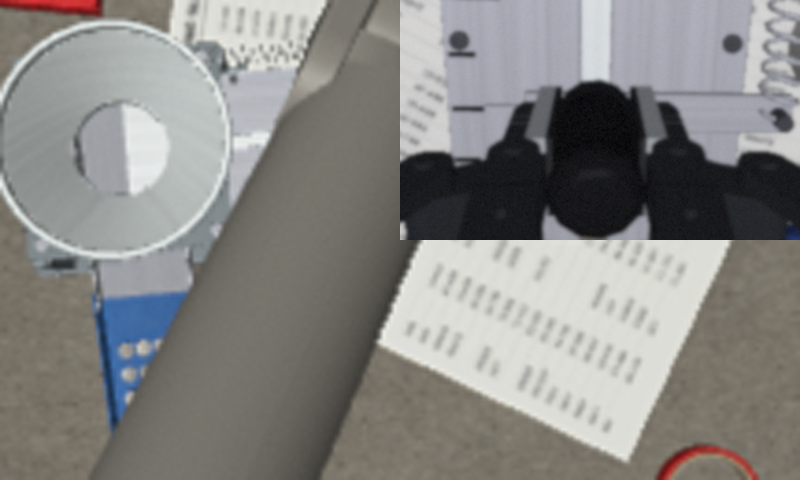

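The gate rests at about 38.5 mm: TCP travel is 38.5 mm, the pointer is just short of the long mark, and the funnel opening looks half uncovered. The spring force is about 7 N, everything is still, and it has been held for over 1 s. Handing in.

```bash
python3 -c "
from h import *
print(ctrl.finish_job())"
```

```text
the job is handed in; nothing more can be done
None
```

I moved the tape measure off the guide and handed the job in with the gripper holding the gate at about half travel. The hand-in reports no verdict, so these are my own checks.

- **Tape measure:** I lifted it off the guide and lowered it to the bench at about (549, -328) mm, beyond the guide's outer end. I let go only after the wrist force showed contact. The wrist camera then showed it upright and clear. I did not look at it again after drawing the gate.
- **Gate:** It sat at about 38.5 mm of 80 by arm travel and about 38 mm by the pointer and marks, inside the 34–46 mm window. A last 2 mm trim moved it only about 0.2 mm, so it rests slightly short of the half mark.
- **Hold:** The pull against the spring was about 7 N, close to the 7.4 N expected at half. The jaws were closed on the knob at 21.5 mm. It stood still there for over a second before hand-in at 15.2 s.
- **Other things on the bench:** I saw no contact with the nut bin or anything else. In the last top view the arm hid part of the nut bin and all of the tape measure, so I did not re-measure either.

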